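Nest the loose angle over its mate on the bar block

ROBOT

A 6-joint arm with a two-finger parallel gripper is mounted at the origin on a cart in front of the work surface, level with it; the furniture and walls round the work are solid. World frame = base frame: x ahead of the robot, y to its left, z up, the work surface at z = 0. Lengths are in m, angles in rad, forces in N, time in s.
With the tool pointing down it reaches from about 0.3 to 0.775 m from the base axis. Payload 14.6 kg.
Tool frame: the origin (TCP) lies midway between the tips of the shut fingers; the grasp point (between the pads) lies 19 mm behind it (grasp_offset is the distance from the TCP to the grasp point, in m); z points along the fingers, y is the line along which they close (so a half turn about z gives the same grasp; the last joint's range is limited). The gripper opens to 94 mm and grips with 3 to 60 N. Pads are 16 mm wide; open, the fingers measure 119 mm over their backs; the gripper's body (75 mm by 177 mm) begins 78 mm behind the grasp point.
Start: joints at [-1.33, 0.3, 1.521, -0, 1.321, -0.067], TCP at [0.167, -0.524, 0.205] pointing down, gripper open.
Joint ranges: [-3.03, 3.03], [-0.79, 2.21], [0.23, 2.52], [-1.04, 4.18], [0, 3.07], [-2.55, 2.55]. Speed limits (rad/s): [2.22, 2.22, 2.57, 3.14, 3.14, 3.14].

INTERFACE

Orientations are given as [roll, pitch, yaw] about the fixed x, y, z axes, in that order (R = Rz(yaw) Ry(pitch) Rx(roll)).
In Python, from station import * gives the robot as it stands. The module is installed in compiled form; this text tells all that it offers.
- The arm moves only by the tool send_rows, never from a script. Its argument "rows" is a list of rows, each an object of numbers: "dx", "dy", "dz": the shift along the tool's x, y, z in mm; "roll": the turn about the tool's z in degrees; "jaw": the closure, from -1 (fully open) to 1 (shut). In form: [{"dx": .., "dy": .., "dz": .., "roll": .., "jaw": ..}, ...]. A call has 1 to 12 rows; each row shifts and turns the commanded pose from where the row before left it, along the tool's axes as they then stand; what a row does not reach is not made up. A row lasts 1/12 s, in which the tool goes at most 41.7 mm and 7.16 degrees, less where a joint would pass 70% of its speed; a pose out of reach is approached as far as the arm can. A call is refused whole if a number of a shift passes 41.7 or a number of a turn 7.16, either way. A call with a gripper value outside its range is refused whole. The fingers move at their own pace and stop on an object; "force" is the grip in N (left out, the last holds). Time passes only in rows, so rows that do not move let the fingers close. It gives the time, the measured TCP pose, the force, the opening and the grip force at its end, in the units of the state.
- get_obs(): the state, without advancing time (a new reading comes with each control period).
- camera(name): name is "scene" or "top" or "wrist"; returns a dict with "frame" (384x512x3 uint8, red, green, blue), "z_map" (384x512 float32, m along the optical axis (not along the pixel's ray), 0 where there is no reading), "camera_matrix" (3x3 intrinsics, pixels), "rvec" (rotation vector, rad) and "tvec" (3), from world to camera coordinates, as OpenCV has them. Camera axes: x right, y down, z forward; pixel columns grow to the right and rows downward; lengths in m; the calibration is good to about 2 mm. A picture is of the moment at which its call begins.
- hand_in(): hands the job in; it is judged then, once.
The state is a dict: "time_s": time; "qpos": joint angles; "joint_vel": joint speeds; "tau": joint torques, N m; "ee_pos": TCP position; "eef_rot": TCP orientation; "force": force on the tool from outside, world axes, zero at the start; "moment": the same for the moment, N m; "grip_width": finger opening in m; "grip_force": force on a finger pad.
Only numpy, scipy, OpenCV 4.12 (cv2) and the standard library are available. Lean on these libraries where they do the work, as an engineer would, in place of code of your own. Each camera call takes 0.05 s, during which the arm holds its last target. There are 200 camera calls.

TASK

A short piece of aluminium angle sits ridge up on the square bar of the bar block. Take the loose piece of angle of the same leg width (the big one, not the small angle or the channel) and nest it over the short piece, ridge on ridge and legs lying flat along its legs, with about the same overhang at both ends, and let go. Keep the short piece in its place on the bar and leave the small angle and the channel where they lie.

Things in the scene. Friction and masses are not known exactly. Their poses are not given: they have to be found in the camera images.
- angle_center (a point): Loose aluminium angle to be moved: 60 mm long, legs 40 mm wide at 90 degrees, 4 mm thick. It lies ridge up like a tent, 31 mm high, 57 mm wide. Point: mid-length, under the ridge, half-way up (15.6 mm above the 2 mm mat it lies on). x along the ridge, y across, z up. Its flat upright cut ends, 60 mm apart along x, can be gripped from above at y = 0. 35 to 70 g.
- seat_center (a point): Short angle to nest over: same section, 40 mm long, loose, ridge up on the edge of a 34 mm square bar (44 mm long) set in a fixed base 56 (along ridge) x 78 x 14 mm. Point: mid-length, 15.5 mm under its ridge, 38.2 mm above the bench. x along the ridge, z up. A piece nested on it sits 5.7 mm higher; the 60 mm piece, centred, overhangs 10 mm at each end, so fingers there pass clear.
- small_center (a point): Bystander, not to be moved: small aluminium angle offcut, 60 mm long, legs 22 mm wide, 4 mm thick, lying ridge up, 18 mm high. The point is half-way along and half-way up; x along the ridge.
- channel_center (a point): Bystander, not to be moved: aluminium channel (U section) offcut, 60 mm long, 46 mm wide, 30 mm high, lying back up on its two legs. The point is half-way along and half-way up; x along its length.
Things that resemble listed ones, but are neither listed nor needed, are in the scene too. What is shaped like the part that bears seat_center but blue or green is not meant.

How it is judged:
By the outcome, as a careful person would: the job done as asked, in the order asked, and still so for the second after the job is handed in, with the robot touching nothing.
It also fails if it takes over 32 s, if anything falls off the work surface, if the arm or the gripper's body presses on something with over 40 N, if the wrist force passes 120 N, or if a joint passes its speed limit or range.

## Working session

There is one attempt and no reset: what is moved stays moved. The work goes in short steps, Python scripts to look and compute and a tool call to move; the robot and the scene stay as the last step left them, time stands still between calls to the robot, and variables do not carry over. Pictures are saved under pics/ and viewed, at most 13 in all, crops included, and the job is handed in when it is done.

Besides the shell and the picture viewer there is one more tool, called after "Request:" as name([rows], argument=value, ...), one row to a line, values as JSON. send_rows: Moves the arm, as the interface text tells. Its arguments: {"type":"object","properties":{"rows":{"type":"array"},"force":{"type":"number"}},"required":["rows"]}

```bash
mkdir -p pics; cat > h.py <<'E'
import numpy as np, cv2
from station import *
def cam(n):
    c=camera(n); c['R']=cv2.Rodrigues(np.array(c['rvec'],float))[0]; c['t']=np.array(c['tvec'],float).ravel(); return c
def cloud(c):
    K=c['camera_matrix']; z=c['z_map']; v,u=np.mgrid[:z.shape[0],:z.shape[1]]
    P=np.stack([(u-K[0,2])/K[0,0]*z,(v-K[1,2])/K[1,1]*z,z],-1)
    W=(P-c['t'])@c['R']; W[z<=0]=np.nan; return W
def save(n,im,s=1):
    cv2.imwrite('pics/'+n,cv2.resize(im[...,::-1],None,fx=s,fy=s,interpolation=cv2.INTER_CUBIC))
E
python3 - <<'E'
from h import *
o=get_obs(); print(o)
ims=[]
for n in ['top','scene']:
    c=cam(n); np.savez('pics/'+n,**c); save(n+'0.png',c['frame'],1.5)
    print(n,c['camera_matrix'][0,0],-c['R'].T@c['t'])
E
```

```text
{'time_s': 0.0, 'qpos': array([-1.32958174e+00,  3.00511907e-01,  1.52159947e+00, -6.70555658e-06,
        1.32068583e+00, -6.66205937e-02]), 'joint_vel': array([ 5.24151126e-04,  7.53868911e-04, -1.15079677e-03,  6.83273924e-05,
        4.15384323e-04,  5.34280978e-04]), 'tau': array([ 3.29821614e-04, -5.31805229e+01, -3.52730477e+01,  7.07738986e-02,
        2.43594573e-02, -9.89643763e-05]), 'ee_pos': array([ 0.16656856, -0.52388962,  0.20485617]), 'eef_rot': array([-3.14039033e+00, -7.37085342e-05,  3.07836801e-01]), 'force': array([-0.09249052, -0.09844388, -0.1479497 ]), 'moment': array([-0.0152277 ,  0.00345619, -0.01401755]), 'grip_force': 0.0, 'grip_width': 0.09402469123913942}
top 398.3641427103666 [ 0.35036178 -0.43960986  0.98478645]
scene 375.5752786046005 [-0.11853422 -0.91245943  0.43738633]
```

View pics/top0.png

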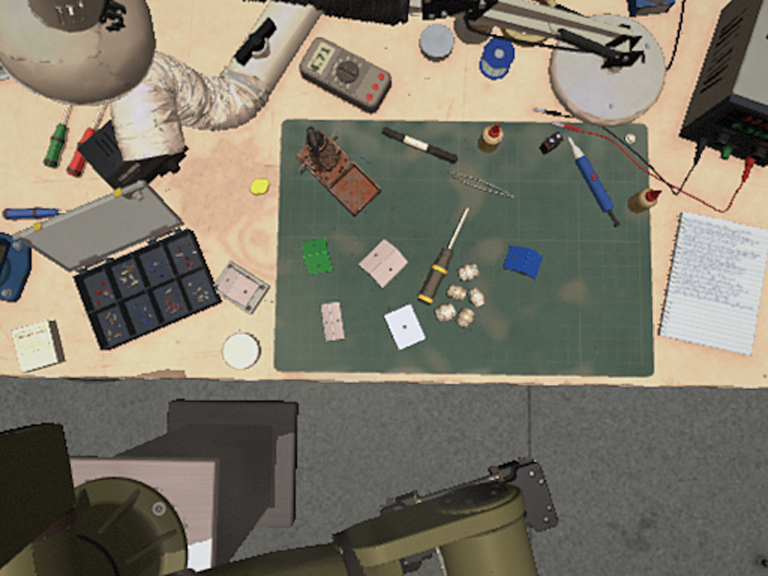

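View pics/scene0.png

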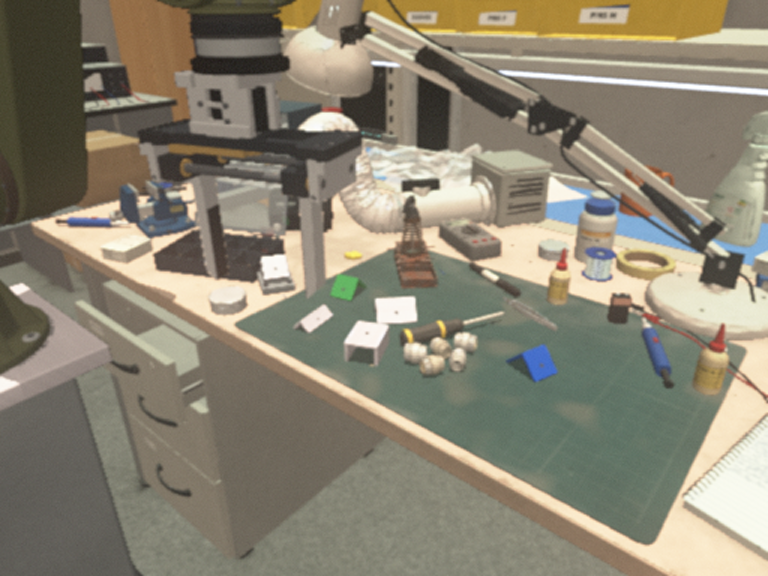

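Top view (768 px picture) candidates:
- Pink-silver tent at (383,262): big angle, my choice.
- Narrow piece at (332,321): small angle.
- White flat-topped piece at (404,327): channel.
- Green (317,256) and blue (523,262) tents: decoys.
- Plain-metal block at (242,287): bar block with the short angle.

I'll check these in a crop and with depth.

```bash
python3 - <<'E'
from h import *
c=dict(np.load('pics/top.npz')); W=cloud(c); f=c['frame']
save('crop1.png',f[150:250,135:295],5)
for n,(u,v) in dict(big=(383,262),small=(332,321),chan=(404,327),block=(242,287),green=(317,256)).items():
    u=int(u/1.5);v=int(v/1.5); print(n,W[v,u].round(4))
# regions by height
z=W[...,2]; m=(z>0.006)&(z<0.08)
for n,(u0,u1,v0,v1) in dict(big=(238,274,158,194),block=(142,182,170,212),small=(208,234,196,230),chan=(252,286,198,236)).items():
    s=np.zeros_like(m); s[v0:v1,u0:u1]=m[v0:v1,u0:u1]
    P=W[s]; print(n,len(P),P[:,2].max().round(4),np.percentile(P[:,2],[5,50,95]).round(4),P.mean(0).round(4))
    hi=P[P[:,2]>np.percentile(P[:,2],99)-0.005]; r=cv2.minAreaRect(hi[:,:2].astype(np.float32)*1000); print('  ridge',hi.mean(0).round(4),r)
    print('  rect',cv2.minAreaRect(P[:,:2].astype(np.float32)*1000))
E
```

```text
big [ 0.4733 -0.4259  0.0327]
small [ 0.3763 -0.3448  0.0187]
chan [ 0.3681 -0.4608  0.0326]
block [ 0.4282 -0.2029  0.042 ]
green [ 0.4819 -0.3192  0.0301]
big 535 0.0361 [0.0074 0.0199 0.0321] [ 0.4723 -0.4257  0.0198]
  ridge [ 0.4729 -0.4252  0.0315] ((472.9958190917969, -425.2377624511719), (10.386665344238281, 59.936702728271484), 46.174713134765625)
  rect ((474.58624267578125, -428.01885986328125), (80.20172119140625, 83.98561096191406), 1.2771748304367065)
block 766 0.0567 [0.0109 0.0285 0.0509] [ 0.4268 -0.1948  0.0283]
  ridge [ 0.4292 -0.1922  0.0518] ((429.2548522949219, -192.9446258544922), (12.771531105041504, 38.85691833496094), 58.40074157714844)
  rect ((422.0234069824219, -186.3116912841797), (80.87545776367188, 73.82441711425781), 58.32890701293945)
small 284 0.0222 [0.0068 0.0138 0.0204] [ 0.3767 -0.3442  0.0136]
  ridge [ 0.3761 -0.3435  0.0191] ((375.58953857421875, -342.8223876953125), (59.26243591308594, 10.84354019165039), 13.62398624420166)
  rect ((382.0577697753906, -346.35760498046875), (47.41061019897461, 76.52084350585938), 81.14037322998047)
chan 531 0.0367 [0.0249 0.0316 0.0347] [ 0.3712 -0.4629  0.0309]
  ridge [ 0.3681 -0.4611  0.0326] ((375.3902282714844, -475.2026062011719), (59.90736389160156, 77.77396392822266), 25.592914581298828)
  rect ((371.8107604980469, -459.8251647949219), (88.52693176269531, 81.04730224609375), 1.7466189861297607)
```

View pics/crop1.png

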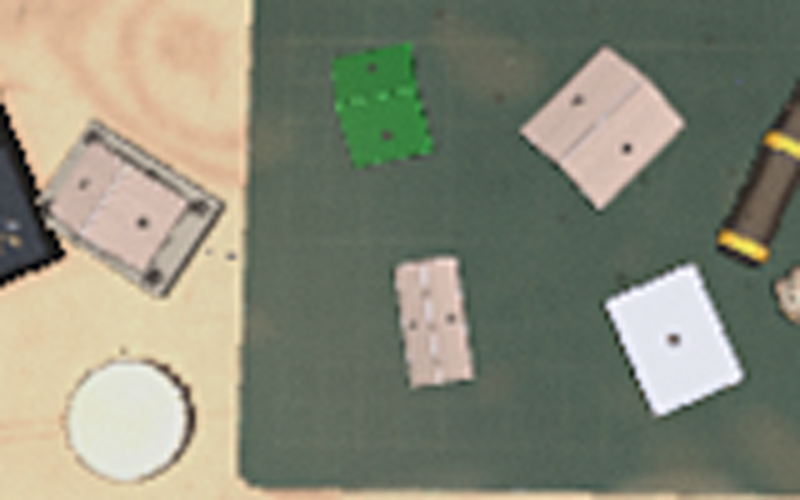

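The crop confirms the choice. Big angle is the wide pinkish tent at (603,128), with its ridge from (558,163) to (640,83). The seat is the tent on the block at (115,195). The small angle is at (433,320), the channel at (675,340), and green is the decoy. Next I'll fit the leg planes to refine this.

```bash
cat >> h.py <<'E'
from scipy.optimize import least_squares
def tent(W,c0,ang,half,zr,f=None):
    """fit ridge offset/angle/height of a 90 deg tent to points near c0; ends from top-half points"""
    P=W.reshape(-1,3); P=P[np.isfinite(P[:,2])]
    c0=np.array(c0,float)
    for k in range(4):
        x=np.array([np.cos(ang),np.sin(ang)]); y=np.array([-x[1],x[0]])
        d=P[:,:2]-c0; s=d@x; t=d@y
        m=(abs(s)<half-.002)&(abs(t)<.022)&(abs(P[:,2]-(zr-abs(t)))<.008); Q=P[m]
        def res(p):
            yy=np.array([-np.sin(p[1]),np.cos(p[1])]); tt=(Q[:,:2]-c0)@yy-p[0]
            return Q[:,2]-(p[2]-abs(tt))
        r=least_squares(res,[0,ang,zr],loss='soft_l1',f_scale=.002); ang=r.x[1]; zr=r.x[2]
        x=np.array([np.cos(ang),np.sin(ang)]); y=np.array([-x[1],x[0]])
        c0=c0+r.x[0]*y
        d=P[:,:2]-c0; s=d@x; t=d@y
        e=P[(abs(t)<.015)&(abs(P[:,2]-(zr-abs(t)))<.006)&(abs(s)<half+.012)]; s=(e[:,:2]-c0)@x
        # robust ends: count-based mid
        a,b=np.percentile(s,[1,99]); c0=c0+x*(a+b)/2
    return c0,np.degrees(ang),zr,b-a,np.std(r.fun),m.sum()
E
python3 - <<'E'
from h import *
c=dict(np.load('pics/top.npz')); W=cloud(c); 
print(tent(W,(.473,-.4252),np.radians(-44),.03,.0332))
print(tent(W,(.4292,-.1929),np.radians(-31.6),.02,.0537))
P=W.reshape(-1,3); 
for z0 in (.06,.1,.15,.2,.3):
    q=P[(P[:,2]>z0)&(np.hypot(P[:,0]-.43,P[:,1]+.19)<.16)]; print(z0,len(q), q.min(0).round(3) if len(q) else '', q.max(0).round(3) if len(q) else '')
E
```

```text
(array([ 0.47336677, -0.42478269]), np.float64(-43.46490422117111), np.float64(0.033132185601934545), np.float64(0.05927491335565531), np.float64(0.0017361391089260347), np.int64(404))
(array([ 0.42962248, -0.19172177]), np.float64(-31.86848958643172), np.float64(0.05375738870934139), np.float64(0.041276046932756355), np.float64(0.0017418201742978516), np.int64(273))
0.06 324 [ 0.512 -0.103  0.06 ] [ 0.557 -0.054  0.133]
0.1 94 [ 0.533 -0.096  0.1  ] [ 0.557 -0.069  0.133]
0.15 0  
0.2 0  
0.3 0
```

Request:
send_rows([
  {"dx": 40.3},
  {"dx": 40.3},
  {"dx": 40.3},
  {"dx": 40.3},
  {"dx": 40.3},
  {"dx": 40.3},
  {"dx": 40.3},
  {"dx": 40.3, "dy": -1.4},
  {"roll": -7.1},
  {"roll": -7.1},
  {"roll": -7.1},
  {"roll": -7.1},
])

```text
invalid input at $.rows[0]: expected keys dx, dy, dz, roll, jaw
```

Request:
send_rows([
  {"dz": 30, "roll": -0.5},
  {"dz": 0},
  {"dz": 0},
])

```text
invalid input at $.rows[0]: expected keys dx, dy, dz, roll, jaw
```

```bash
python3 - <<'E'
from h import *
o=get_obs(); print(o['time_s'],o['ee_pos'],np.degrees(o['eef_rot']))
c=cam('wrist'); W=cloud(c); save('w1.png',c['frame'],1.2)
print(tent(W,(.4734,-.4248),np.radians(-43.5),.03,.0332))
t=cam('top'); print(tent(cloud(t),(.4296,-.1917),np.radians(-31.9),.02,.0537))
E
```

```text
0.1 [ 0.1665564  -0.52393103  0.20495626] [-1.79940460e+02 -4.11670019e-03  1.76328164e+01]Traceback (most recent call last):
  File "<stdin>", line 4, in <module>
  File "h.py", line 29, in tent
    a,b=np.percentile(s,[1,99]); c0=c0+x*(a+b)/2
        ~~~~~~~~~~~~~^^^^^^^^^^
    return _quantile_unchecked(
        a, q, axis, out, overwrite_input, method, keepdims, weights)
    return _ureduce(a,
                    func=_quantile_ureduce_func,
    ...<5 lines>...
                    overwrite_input=overwrite_input,
                    method=method)
    r = func(a, **kwargs)
    result = _quantile(arr,
                       quantiles=q,
    ...<2 lines>...
                       out=out,
                       weights=wgt)
    slices_having_nans = np.isnan(arr[-1, ...])
                                  ~~~^^^^^^^^^
IndexError: index -1 is out of bounds for axis 0 with size 0
```

View pics/w1.png

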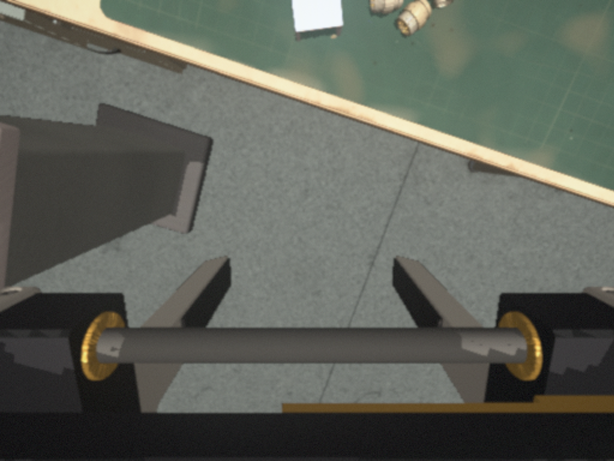

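The call was refused because every row needs all five keys, so the arm has not moved. The picture shows the start pose: fingertips near (225,265) and (400,265), with the channel's corner at (318,15).

Request:
send_rows([
  {"dx": 40.3, "dy": 0, "dz": 0, "roll": 0, "jaw": -1},
  {"dx": 40.3, "dy": 0, "dz": 0, "roll": 0, "jaw": -1},
  {"dx": 40.3, "dy": 0, "dz": 0, "roll": 0, "jaw": -1},
  {"dx": 40.3, "dy": 0, "dz": 0, "roll": 0, "jaw": -1},
  {"dx": 40.3, "dy": 0, "dz": 0, "roll": 0, "jaw": -1},
  {"dx": 40.3, "dy": 0, "dz": 0, "roll": 0, "jaw": -1},
  {"dx": 40.3, "dy": 0, "dz": 0, "roll": 0, "jaw": -1},
  {"dx": 40.3, "dy": -1.4, "dz": 0, "roll": 0, "jaw": -1},
  {"dx": 0, "dy": 0, "dz": 0, "roll": -7.1, "jaw": -1},
  {"dx": 0, "dy": 0, "dz": 0, "roll": -7.1, "jaw": -1},
  {"dx": 0, "dy": 0, "dz": 0, "roll": -7.1, "jaw": -1},
  {"dx": 0, "dy": 0, "dz": 0, "roll": -7.1, "jaw": -1},
])

```text
time_s: 1.15
ee_pos: [0.4736, -0.4248, 0.2049]
eef_rot: [-3.141, -0.0, 0.81]
force: [-0.4, 0.1, -0.5]
grip_width: 0.0941
grip_force: 0.0
```

Request:
send_rows([
  {"dx": 0, "dy": 0, "dz": 30, "roll": -0.5, "jaw": -1},
  {"dx": 0, "dy": 0, "dz": 0, "roll": 0, "jaw": -1},
  {"dx": 0, "dy": 0, "dz": 0, "roll": 0, "jaw": -1},
])

```text
time_s: 1.4
ee_pos: [0.4729, -0.4247, 0.1743]
eef_rot: [-3.138, -0.0, 0.811]
force: [0.1, 0.9, 0.5]
grip_width: 0.0939
grip_force: 0.0
```

```bash
python3 - <<'E'
from h import *
o=get_obs(); print(o['time_s'],o['ee_pos'],np.degrees(o['eef_rot']))
c=cam('wrist'); W=cloud(c); save('w2.png',c['frame'],1.2); np.savez('pics/w2',**c)
print(tent(W,(.4734,-.4248),np.radians(-43.5),.03,.0332))
E
```

```text
1.4 [ 0.47290721 -0.42465754  0.17428482] [-1.79804936e+02 -4.63305462e-03  4.64637044e+01]
(array([ 0.47432824, -0.42614156]), np.float64(-43.53152572745479), np.float64(0.03392084680726091), np.float64(0.05855487287524207), np.float64(0.0007456794156724894), np.int64(1491))
```

View pics/w2.png

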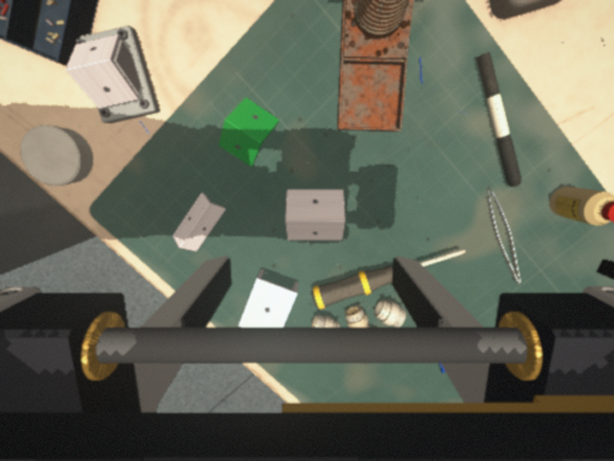

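The wrist view shows the big angle centred between the fingers at (315,215), ridge horizontal. The screwdriver (385,280) and the channel (268,300) are clear of the finger paths. I'll descend.

Request:
send_rows([
  {"dx": 0, "dy": 1.3, "dz": 40, "roll": 0, "jaw": -1},
  {"dx": 0, "dy": 0, "dz": 40, "roll": 0, "jaw": -1},
  {"dx": 0, "dy": 0, "dz": 40, "roll": 0, "jaw": -1},
  {"dx": 0, "dy": 0, "dz": 30, "roll": 0, "jaw": -1},
  {"dx": 0, "dy": 0, "dz": 12, "roll": 0, "jaw": -1},
  {"dx": 0, "dy": 0, "dz": 5, "roll": 0, "jaw": -1},
  {"dx": 0, "dy": 0, "dz": 0, "roll": 0, "jaw": -1},
  {"dx": 0, "dy": 0, "dz": 0, "roll": 0, "jaw": -1},
])

```text
time_s: 2.12
ee_pos: [0.4753, -0.427, 0.0109]
eef_rot: [3.138, 0.0, 0.812]
force: [-0.1, -0.2, 0.7]
grip_width: 0.0941
grip_force: 0.0
```

Request:
send_rows([
  {"dx": 0, "dy": 0, "dz": 0, "roll": 0, "jaw": -1},
  {"dx": 0, "dy": 0, "dz": 0, "roll": 0, "jaw": -1},
], force=15)

```text
time_s: 2.28
ee_pos: [0.475, -0.4267, 0.0103]
eef_rot: [3.139, 0.0, 0.812]
force: [-0.3, -0.2, 0.3]
grip_width: 0.0943
grip_force: 0.0
```

```bash
python3 - <<'E'
from h import *
o=get_obs(); print(o['time_s'],o['ee_pos'],np.degrees(o['eef_rot']))
c=cam('wrist'); save('w3.png',c['frame'],1.2)
print(tent(cloud(c),(.4740,-.4255),np.radians(-43.5),.03,.0332))
E
```

```text
2.2833 [ 0.47503446 -0.42668791  0.01033174] [1.79844749e+02 6.05189294e-03 4.65294430e+01]
(array([ 0.47447658, -0.42604943]), np.float64(-43.69317593632272), np.float64(0.03390995153035903), np.float64(0.05851253113856303), np.float64(0.0007062774480454443), np.int64(5101))
```

View pics/w3.png

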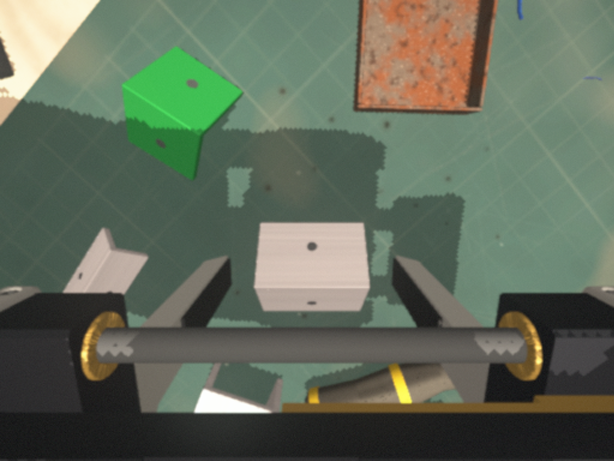

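The wrist view shows the piece evenly between the fingertips at (225,265) and (400,265), with its ridge along row 289 and nothing else in the jaw. I'll lower 2.5 mm, close and lift slightly.

Request:
send_rows([
  {"dx": 0, "dy": 0, "dz": 2.5, "roll": 0, "jaw": -1},
  {"dx": 0, "dy": 0, "dz": 0, "roll": 0, "jaw": 0},
  {"dx": 0, "dy": 0, "dz": 0, "roll": 0, "jaw": 0.5},
  {"dx": 0, "dy": 0, "dz": 0, "roll": 0, "jaw": 1},
  {"dx": 0, "dy": 0, "dz": 0, "roll": 0, "jaw": 1},
  {"dx": 0, "dy": 0, "dz": 0, "roll": 0, "jaw": 1},
  {"dx": 0, "dy": 0, "dz": 0, "roll": 0, "jaw": 1},
  {"dx": 0, "dy": 0, "dz": 0, "roll": 0, "jaw": 1},
], force=15)

```text
time_s: 3.0
ee_pos: [0.4744, -0.426, 0.0059]
eef_rot: [-3.142, -0.0, 0.812]
force: [0.6, -0.4, 0.2]
grip_width: 0.0596
grip_force: 15.0
```

Request:
send_rows([
  {"dx": 0, "dy": 0, "dz": -20, "roll": 0, "jaw": 1},
  {"dx": 0, "dy": 0, "dz": -40, "roll": 0, "jaw": 1},
  {"dx": 0, "dy": 0, "dz": -40, "roll": 0, "jaw": 1},
  {"dx": 0, "dy": 0, "dz": -40, "roll": 0, "jaw": 1},
  {"dx": 20, "dy": -28, "dz": 0, "roll": 0, "jaw": 1},
  {"dx": 20, "dy": -28, "dz": 0, "roll": 0, "jaw": 1},
  {"dx": 20, "dy": -28, "dz": 0, "roll": 0, "jaw": 1},
  {"dx": 20, "dy": -28, "dz": 0, "roll": 0, "jaw": 1},
  {"dx": 20, "dy": -28, "dz": 0, "roll": 0, "jaw": 1},
  {"dx": 0, "dy": -28, "dz": 0, "roll": 0, "jaw": 1},
  {"dx": 0, "dy": -26, "dz": 0, "roll": 0, "jaw": 1},
])

```text
time_s: 3.92
ee_pos: [0.4016, -0.2183, 0.1459]
eef_rot: [-3.142, -0.0, 0.814]
force: [0.3, -0.9, -0.1]
grip_width: 0.0596
grip_force: 15.0
```

Request:
send_rows([
  {"dx": 0, "dy": 0, "dz": 0, "roll": -6, "jaw": 1},
  {"dx": 0, "dy": 0, "dz": 0, "roll": -5.6, "jaw": 1},
  {"dx": 0, "dy": 0, "dz": 0, "roll": 0, "jaw": 1},
  {"dx": 0, "dy": 0, "dz": 0, "roll": 0, "jaw": 1},
  {"dx": 0, "dy": 0, "dz": 0, "roll": 0, "jaw": 1},
])

```text
time_s: 4.33
ee_pos: [0.4024, -0.2201, 0.1459]
eef_rot: [-3.142, 0.0, 1.011]
force: [0.4, -0.2, 0.1]
grip_width: 0.0601
grip_force: 15.0
```

```bash
python3 - <<'E'
from h import *
o=get_obs(); print(o['time_s'],o['ee_pos'],np.degrees(o['eef_rot']),o['grip_width'])
c=cam('wrist'); W=cloud(c); save('w4.png',c['frame'],1.2)
p=o['ee_pos']
print(tent(W,(.4296,-.1917),np.radians(-31.9),.02,.0537))
print('held',tent(W,p[:2],np.radians(-31.9),.03,p[2]+.0275))
E
```

```text
4.3333 [ 0.40243699 -0.22011628  0.14591868] [-1.79997357e+02  4.46469548e-04  5.79426483e+01] 0.06006181064995085
(array([ 0.43044415, -0.1926551 ]), np.float64(-31.93393138481252), np.float64(0.05436467540426292), np.float64(0.041801360583013696), np.float64(0.0006726415126270064), np.int64(1427))
held (array([ 0.40166658, -0.219435  ]), np.float64(-32.0965777304874), np.float64(0.17389239530586922), np.float64(0.07460753032279517), np.float64(0.0007167786679593921), np.int64(5342))
```

View pics/w4.png

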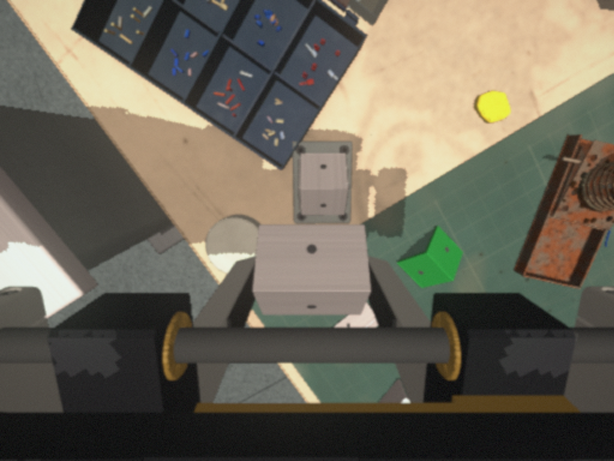

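The wrist view shows the held piece square in the jaw at (312,265), with the seat on its block ahead at (323,180). Descent to the seated height is about 114 mm. I'll move over it and descend most of the way.

Request:
send_rows([
  {"dx": 19, "dy": 4.6, "dz": 0, "roll": -0.1, "jaw": 1},
  {"dx": 19, "dy": 4.7, "dz": 0, "roll": 0, "jaw": 1},
  {"dx": 0, "dy": 0, "dz": 20, "roll": 0, "jaw": 1},
  {"dx": 0, "dy": 0, "dz": 20, "roll": 0, "jaw": 1},
  {"dx": 0, "dy": 0, "dz": 15, "roll": 0, "jaw": 1},
  {"dx": 0, "dy": 0, "dz": 10, "roll": 0, "jaw": 1},
  {"dx": 0, "dy": 0, "dz": 5, "roll": 0, "jaw": 1},
  {"dx": 0, "dy": 0, "dz": 0, "roll": 0, "jaw": 1},
  {"dx": 0, "dy": 0, "dz": 0, "roll": 0, "jaw": 1},
  {"dx": 0, "dy": 0, "dz": 0, "roll": 0, "jaw": 1},
])

```text
time_s: 5.22
ee_pos: [0.4308, -0.1929, 0.0768]
eef_rot: [3.14, -0.0, 1.016]
force: [0.2, 0.3, 0.3]
grip_width: 0.0601
grip_force: 15.0
```

```bash
python3 - <<'E'
from h import *
o=get_obs(); p=o['ee_pos']; print(o['time_s'],p,np.degrees(o['eef_rot']))
c=cam('wrist'); W=cloud(c)
for n,a in (('seat',((.4305,-.1928),np.radians(-31.9),.02,.0540)),('held',(p[:2],np.radians(-31.9),.03,p[2]+.0275))):
    try: print(n,tent(W,*a))
    except Exception as e: print(n,e)
E
```

```text
5.2167 [ 0.43075657 -0.19290027  0.07678228] [ 1.79921949e+02 -5.58536758e-03  5.82132922e+01]
seat index -1 is out of bounds for axis 0 with size 0
held (array([ 0.43004485, -0.19228473]), np.float64(-31.874699734649287), np.float64(0.10475155411275382), np.float64(0.07472742231093552), np.float64(0.0007126537348061651), np.int64(5357))
```

Request:
send_rows([
  {"dx": 0, "dy": 0, "dz": 12, "roll": 0, "jaw": 1},
  {"dx": 0, "dy": 0, "dz": 12, "roll": 0, "jaw": 1},
  {"dx": 0, "dy": 0, "dz": 8, "roll": 0, "jaw": 1},
  {"dx": 0, "dy": 0, "dz": 5, "roll": 0, "jaw": 1},
  {"dx": 0, "dy": 0, "dz": 3, "roll": 0, "jaw": 1},
  {"dx": 0, "dy": 0, "dz": 0, "roll": 0, "jaw": 1},
  {"dx": 0, "dy": 0, "dz": 0, "roll": 0, "jaw": 1},
  {"dx": 0, "dy": 0, "dz": 0, "roll": 0, "jaw": 1},
])

```text
time_s: 5.93
ee_pos: [0.4305, -0.1927, 0.0364]
eef_rot: [3.141, -0.0, 1.016]
force: [-1.6, 0.2, 1.4]
grip_width: 0.06
grip_force: 15.0
```

Request:
send_rows([
  {"dx": 0, "dy": 0, "dz": 1, "roll": 0, "jaw": 1},
  {"dx": 0, "dy": 0, "dz": 1, "roll": 0, "jaw": 1},
  {"dx": 0, "dy": 0, "dz": 0, "roll": 0, "jaw": 1},
  {"dx": 0, "dy": 0, "dz": 0, "roll": 0, "jaw": 1},
])

```text
time_s: 6.27
ee_pos: [0.4306, -0.193, 0.0345]
eef_rot: [3.14, 0.0, 1.017]
force: [-2.8, -2.7, 6.4]
grip_width: 0.0599
grip_force: 15.0
```

Contact with a sideways force along −tool x (about 3.8 N, 6.4 N up): one leg touches first. I'll ease over to that side.

Request:
send_rows([
  {"dx": -0.6, "dy": 0, "dz": 0, "roll": 0, "jaw": 1},
  {"dx": 0, "dy": 0, "dz": 0, "roll": 0, "jaw": 1},
  {"dx": 0, "dy": 0, "dz": 0, "roll": 0, "jaw": 1},
])

```text
time_s: 6.52
ee_pos: [0.4303, -0.1933, 0.0344]
eef_rot: [3.141, -0.0, 1.016]
force: [-1.2, -0.9, 5.5]
grip_width: 0.0594
grip_force: 15.0
```

Request:
send_rows([
  {"dx": -0.4, "dy": 0, "dz": 0.5, "roll": 0, "jaw": 1},
  {"dx": 0, "dy": 0, "dz": 0, "roll": 0, "jaw": 1},
  {"dx": 0, "dy": 0, "dz": 0, "roll": 0, "jaw": 1},
])

```text
time_s: 6.77
ee_pos: [0.4302, -0.1937, 0.034]
eef_rot: [3.14, -0.0, 1.016]
force: [-0.5, -1.2, 5.4]
grip_width: 0.0598
grip_force: 15.0
```

Request:
send_rows([
  {"dx": -0.3, "dy": 0, "dz": 0.5, "roll": 0, "jaw": 1},
  {"dx": 0, "dy": 0, "dz": 0, "roll": 0, "jaw": 1},
  {"dx": 0, "dy": 0, "dz": 0, "roll": 0, "jaw": 1},
])

```text
time_s: 7.02
ee_pos: [0.4301, -0.1939, 0.0336]
eef_rot: [3.14, -0.0, 1.016]
force: [-1.8, 1.0, 8.8]
grip_width: 0.0594
grip_force: 15.0
```

```bash
python3 - <<'E'
from h import *
o=get_obs(); p=o['ee_pos']; print(o['time_s'],p,np.degrees(o['eef_rot']),o['force'],o['moment'])
c=cam('wrist'); W=cloud(c)
print(tent(W,p[:2],np.radians(-31.9),.03,p[2]+.0275))
s=cam('scene'); save('s2.png',s['frame'][130:230,140:260],5)
E
```

```text
7.0167 [ 0.43010255 -0.19392624  0.03361523] [ 1.79922541e+02 -9.76287864e-03  5.82307057e+01] [-1.8084635   1.01577951  8.79286037] [ 0.10749707  0.25153118 -0.06139761]
(array([ 0.42984634, -0.19271414]), np.float64(-31.95347510139213), np.float64(0.06220816004330421), np.float64(0.07476297972566155), np.float64(0.0011071097795841544), np.int64(5237))
```

View pics/s2.png

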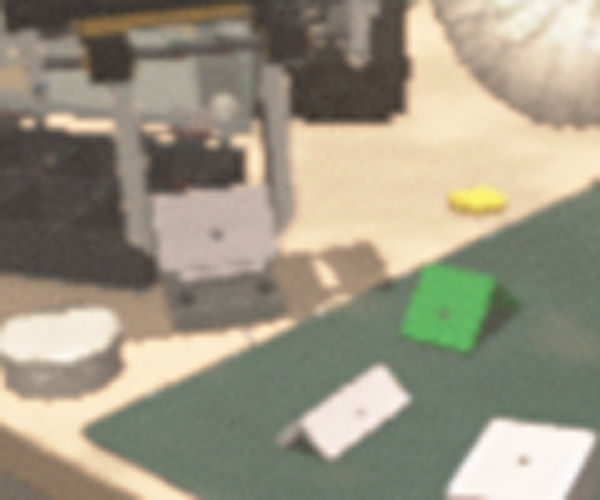

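The scene crop shows the held piece over the seat at (215,230), with the block base below at (225,300). The ridge reads about 2 mm high, so I'll check each leg plane for tilt.

```bash
cat >> h.py <<'E'
def legs(W,c,ang,zr,half=.026):
    P=W.reshape(-1,3); P=P[np.isfinite(P[:,2])]
    x=np.array([np.cos(ang),np.sin(ang)]); y=np.array([-x[1],x[0]]); d=P[:,:2]-c; s=d@x; t=d@y
    for sg in (1,-1):
        m=(abs(s)<half)&(sg*t>.003)&(sg*t<.024)&(abs(P[:,2]-zr+abs(t))<.006)
        if m.sum()<20: print(sg,'few'); continue
        A=np.c_[np.ones(m.sum()),s[m],t[m]]
        k=np.linalg.lstsq(A,P[m,2],rcond=None)[0]
        r=P[m,2]-A@k; g=abs(r)<.0025; k=np.linalg.lstsq(A[g],P[m,2][g],rcond=None)[0]
        print('leg',sg,'z0 %.4f'%k[0],'pitch %.2f slope %.2f deg'%tuple(np.degrees(np.arctan(k[1:]))),m.sum(),'t %.3f..%.3f'%(t[m].min(),t[m].max()))
E
python3 - <<'E'
from h import *
a=np.radians(-31.9)
c=cam('wrist'); legs(cloud(c),np.array([.4298,-.1927]),a,.062)
t=cam('top'); W=cloud(t); legs(W,np.array([.4298,-.1927]),a,.060)
E
```

```text
leg 1 z0 0.0608 pitch -0.46 slope -41.03 deg 3330 t 0.003..0.024
leg -1 z0 0.0638 pitch -1.38 slope 48.95 deg 1010 t -0.024..-0.003
1 few
leg -1 z0 0.0628 pitch -1.98 slope 49.60 deg 229 t -0.024..-0.005
```

The piece has turned about 4° in the pads, its +x leg lifted, so I overshot sideways. I'll go up a little, shift back 0.8 mm, soften the grip so it can turn and settle, then lower again.

Request:
send_rows([
  {"dx": 0, "dy": 0, "dz": -1, "roll": 0, "jaw": 1},
  {"dx": 0.8, "dy": 0, "dz": 0, "roll": 0, "jaw": 1},
  {"dx": 0, "dy": 0, "dz": 1, "roll": 0, "jaw": 1},
  {"dx": 0, "dy": 0, "dz": 0.7, "roll": 0, "jaw": 1},
  {"dx": 0, "dy": 0, "dz": 0, "roll": 0, "jaw": 1},
  {"dx": 0, "dy": 0, "dz": 0, "roll": 0, "jaw": 1},
], force=4)

```text
time_s: 7.72
ee_pos: [0.4306, -0.1933, 0.0325]
eef_rot: [3.14, -0.0, 1.016]
force: [1.3, -2.0, 4.7]
grip_width: 0.06
grip_force: 4.0
```

```bash
python3 - <<'E'
from h import *
o=get_obs(); print(o['ee_pos'],o['force'])
a=np.radians(-31.9)
c=cam('wrist'); legs(cloud(c),np.array([.4303,-.1924]),a,.061)
t=cam('top'); W=cloud(t); legs(W,np.array([.4303,-.1924]),a,.060)
E
```

```text
[ 0.43057097 -0.19329368  0.03253104] [ 1.29646926 -1.99589981  4.71105678]
leg 1 z0 0.0614 pitch -2.75 slope -42.46 deg 3408 t 0.003..0.024
leg -1 z0 0.0634 pitch -2.97 slope 47.54 deg 1056 t -0.024..-0.003
1 few
leg -1 z0 0.0621 pitch -3.10 slope 46.82 deg 211 t -0.024..-0.004
```

Now there's a 3° pitch: the −y end is held up, matching the measured moment. The −y finger may be landing on the parts box, so I'll check heights around the finger in the first top view.

```bash
python3 - <<'E'
from h import *
c=dict(np.load('pics/top.npz')); W=cloud(c); P=W.reshape(-1,3); P=P[np.isfinite(P[:,2])]
a=np.radians(-31.9); x=np.array([np.cos(a),np.sin(a)]); y=np.array([-x[1],x[0]])
d=P[:,:2]-np.array([.4305,-.1928]); s=d@x*1e3;t=d@y*1e3
print('rows s (mm), cols t -20..20 step 8; max z mm')
for s0 in range(-72,76,6):
    print(s0,[ (int(P[m,2].max()*1e3) if m.any() else -1) for t0 in range(-20,21,8) for m in [(abs(s-s0)<3)&(abs(t-t0)<4)]])
k=cam('scene'); save('s3.png',k['frame'][140:220,140:220],7)
E
```

```text
rows s (mm), cols t -20..20 step 8; max z mm
-72 [2, 1, 3, 3, 0, 2]
-66 [3, 3, 3, 2, 3, 1]
-60 [3, 2, 3, 1, 3, 5]
-54 [2, 1, 2, 3, 2, 26]
-48 [1, 1, 1, 3, 3, 36]
-42 [2, 4, 2, 1, 35, 34]
-36 [3, 4, 4, 2, 23, 34]
-30 [16, 14, 15, 15, 14, 16]
-24 [31, 36, 47, 43, 43, 31]
-18 [40, 43, 53, 53, 45, 37]
-12 [37, 46, 55, 55, 44, 36]
-6 [36, 46, 56, 55, 42, 38]
0 [38, 47, 53, 53, 47, 38]
6 [36, 46, 54, 53, 43, 35]
12 [38, 48, 53, 52, 47, 36]
18 [36, 45, 52, 54, 45, 36]
24 [16, 17, 15, 16, 20, 16]
30 [4, 1, 1, 2, 4, 1]
36 [3, 3, 3, 3, 2, 1]
42 [2, 2, 3, 1, 2, 2]
48 [1, 2, 1, 4, 1, 1]
54 [2, 2, 3, 4, 4, 2]
60 [2, 1, 2, 0, 3, 1]
66 [1, 4, 3, 3, 2, 3]
72 [4, 0, 3, 2, 1, 2]
```

View pics/s3.png

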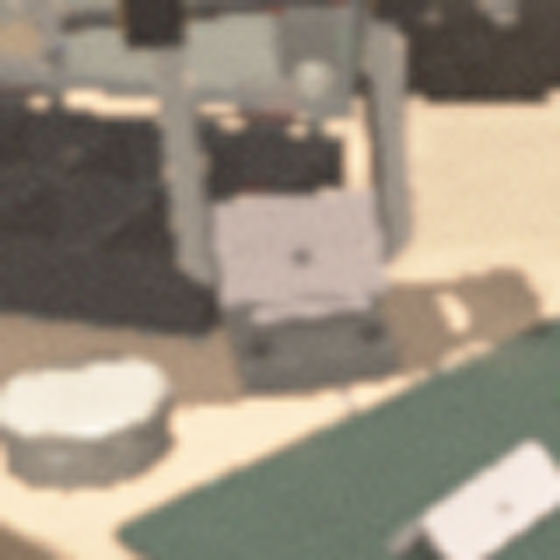

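The crop shows the left finger tip at (200,275) on the parts-box edge at (200,320). The height table confirms a rim about 35 mm high at s≈−40, t≥8 mm, so the finger stops there and not on the seat. I'll raise the tool so the tips clear the rim, undo the sideways shift, and check.

Request:
send_rows([
  {"dx": 0, "dy": 0, "dz": -2, "roll": 0, "jaw": 1},
  {"dx": 0.8, "dy": 0, "dz": -2.5, "roll": 0, "jaw": 1},
  {"dx": 0, "dy": 0, "dz": 0, "roll": 0, "jaw": 1},
  {"dx": 0, "dy": 0, "dz": 0, "roll": 0, "jaw": 1},
])

```text
time_s: 8.2
ee_pos: [0.4303, -0.1921, 0.0366]
eef_rot: [-3.141, -0.0, 1.016]
force: [0.6, 0.4, -0.6]
grip_width: 0.0603
grip_force: 4.0
```

```bash
python3 - <<'E'
from h import *
o=get_obs(); print(o['time_s'],o['ee_pos'],o['force'],o['moment'])
a=np.radians(-31.9)
c=cam('wrist'); legs(cloud(c),np.array([.4303,-.1924]),a,.063)
E
```

```text
8.2 [ 0.43027953 -0.19212546  0.03663239] [ 0.57931787  0.43709581 -0.63849845] [-0.05179427 -0.01442938  0.00976802]
leg 1 z0 0.0661 pitch -2.48 slope -42.70 deg 3181 t 0.003..0.024
leg -1 z0 0.0664 pitch -3.12 slope 47.72 deg 1033 t -0.024..-0.003
```

The piece is free but pitched about 3° and would drop 6 mm. Instead I'll set it back on its own mat spot to level it, then regrip about 5 mm higher so the tips clear the box rim when it's seated.

Request:
send_rows([
  {"dx": 0, "dy": 0, "dz": -20, "roll": 0, "jaw": 1},
  {"dx": 0, "dy": 0, "dz": -35, "roll": 0, "jaw": 1},
  {"dx": -29.3, "dy": 26.8, "dz": 0, "roll": 0, "jaw": 1},
  {"dx": -29.3, "dy": 26.8, "dz": 0, "roll": 0, "jaw": 1},
  {"dx": -29.3, "dy": 26.8, "dz": 0, "roll": 0, "jaw": 1},
  {"dx": -29.3, "dy": 26.8, "dz": 0, "roll": 0, "jaw": 1},
  {"dx": -29.3, "dy": 26.8, "dz": 0, "roll": 0, "jaw": 1},
  {"dx": -29.3, "dy": 26.8, "dz": 0, "roll": 0, "jaw": 1},
  {"dx": 0, "dy": 0, "dz": 35, "roll": 0, "jaw": 1},
  {"dx": 0, "dy": 0, "dz": 30, "roll": 0, "jaw": 1},
  {"dx": 0, "dy": 0, "dz": 12, "roll": 0, "jaw": 1},
  {"dx": 0, "dy": 0, "dz": 0, "roll": 0, "jaw": 1},
], force=10)

```text
time_s: 9.25
ee_pos: [0.4732, -0.425, 0.0114]
eef_rot: [-3.136, -0.001, 1.016]
force: [-0.5, 0.2, -1.0]
grip_width: 0.06
grip_force: 10.0
```

Request:
send_rows([
  {"dx": 0, "dy": 0, "dz": 0, "roll": 0, "jaw": 1},
  {"dx": 0, "dy": 0, "dz": 2, "roll": 0, "jaw": 1},
  {"dx": 0, "dy": 0, "dz": 0, "roll": 0, "jaw": 1},
  {"dx": 0, "dy": 0, "dz": 0, "roll": 0, "jaw": 1},
])

```text
time_s: 9.58
ee_pos: [0.4752, -0.4267, 0.0142]
eef_rot: [3.14, 0.0, 1.017]
force: [-0.2, -0.1, 0.1]
grip_width: 0.0601
grip_force: 10.0
```

Request:
send_rows([
  {"dx": 0, "dy": 0, "dz": 4, "roll": 0, "jaw": 1},
  {"dx": 0, "dy": 0, "dz": 3, "roll": 0, "jaw": 1},
  {"dx": 0, "dy": 0, "dz": 0, "roll": 0, "jaw": 1},
  {"dx": 0, "dy": 0, "dz": 0, "roll": 0, "jaw": 0},
  {"dx": 0, "dy": 0, "dz": 0, "roll": 0, "jaw": -0.6},
  {"dx": 0, "dy": 0, "dz": 0, "roll": 0, "jaw": -0.6},
  {"dx": 0, "dy": 0, "dz": -5, "roll": 0, "jaw": -0.6},
  {"dx": 0, "dy": 0, "dz": 0, "roll": 0, "jaw": -0.6},
  {"dx": 0, "dy": 0, "dz": 0, "roll": 0, "jaw": -0.6},
  {"dx": 0, "dy": 0, "dz": 0, "roll": 0, "jaw": -0.6},
])

```text
time_s: 10.42
ee_pos: [0.4747, -0.4265, 0.0109]
eef_rot: [3.141, 0.0, 1.016]
force: [-0.9, -0.2, -0.1]
grip_width: 0.0751
grip_force: 0.0
```

```bash
python3 - <<'E'
from h import *
o=get_obs(); p=o['ee_pos'];print(o['time_s'],p,np.degrees(o['eef_rot']),o['grip_width'])
W=cloud(cam('wrist')); r=tent(W,p[:2],np.radians(-32),.03,.0332); print(r); legs(W,r[0],np.radians(r[1]),r[2])
r=tent(cloud(cam('top')),(.4305,-.1923),np.radians(-31.9),.02,.0537); print('seat',r)
E
```

```text
10.4167 [ 0.47465676 -0.42652208  0.01086759] [1.79988023e+02 2.50241103e-03 5.82331588e+01] 0.07508585582683942
(array([ 0.47465867, -0.42575165]), np.float64(-31.464626772376004), np.float64(0.0339052870248893), np.float64(0.07685317663342042), np.float64(0.000710651743119413), np.int64(5068))
leg 1 z0 0.0339 pitch -0.02 slope -44.94 deg 3211 t 0.003..0.024
leg -1 z0 0.0339 pitch -0.07 slope 44.95 deg 1135 t -0.024..-0.003Traceback (most recent call last):
  File "<stdin>", line 4, in <module>
  File "h.py", line 29, in tent
    a,b=np.percentile(s,[1,99]); c0=c0+x*(a+b)/2
        ~~~~~~~~~~~~~^^^^^^^^^^
    return _quantile_unchecked(
        a, q, axis, out, overwrite_input, method, keepdims, weights)
    return _ureduce(a,
                    func=_quantile_ureduce_func,
    ...<5 lines>...
                    overwrite_input=overwrite_input,
                    method=method)
    r = func(a, **kwargs)
    result = _quantile(arr,
                       quantiles=q,
    ...<2 lines>...
                       out=out,
                       weights=wgt)
    slices_having_nans = np.isnan(arr[-1, ...])
                                  ~~~^^^^^^^^^
IndexError: index -1 is out of bounds for axis 0 with size 0
```

Request:
send_rows([
  {"dx": 0.6, "dy": 0, "dz": -0.5, "roll": 0, "jaw": -0.6},
  {"dx": 0, "dy": 0, "dz": 0, "roll": 0, "jaw": 0},
  {"dx": 0, "dy": 0, "dz": 0, "roll": 0, "jaw": 1},
  {"dx": 0, "dy": 0, "dz": 0, "roll": 0, "jaw": 1},
  {"dx": 0, "dy": 0, "dz": 0, "roll": 0, "jaw": 1},
  {"dx": 0, "dy": 0, "dz": 0, "roll": 0, "jaw": 1},
  {"dx": 0, "dy": 0, "dz": -10, "roll": 0, "jaw": 1},
  {"dx": 0, "dy": 0, "dz": -30, "roll": 0, "jaw": 1},
  {"dx": 0, "dy": 0, "dz": -40, "roll": 0, "jaw": 1},
  {"dx": 0, "dy": 0, "dz": -40, "roll": 0, "jaw": 1},
  {"dx": 0, "dy": 0, "dz": 0, "roll": 0, "jaw": 1},
], force=15)

```text
time_s: 11.43
ee_pos: [0.4771, -0.4281, 0.1407]
eef_rot: [3.13, 0.003, 1.016]
force: [0.2, -0.4, 0.3]
grip_width: 0.0596
grip_force: 15.0
```

Request:
send_rows([
  {"dx": 23, "dy": -27, "dz": 0, "roll": 0, "jaw": 1},
  {"dx": 23, "dy": -27, "dz": 0, "roll": 0, "jaw": 1},
  {"dx": 23, "dy": -27, "dz": 0, "roll": 0, "jaw": 1},
  {"dx": 23, "dy": -27, "dz": 0, "roll": 0, "jaw": 1},
  {"dx": 23, "dy": -27, "dz": 0, "roll": 0, "jaw": 1},
  {"dx": 23, "dy": -26.5, "dz": 0, "roll": 0, "jaw": 1},
  {"dx": 0, "dy": 0, "dz": 0, "roll": 0, "jaw": 1},
  {"dx": 0, "dy": 0, "dz": 0, "roll": 0, "jaw": 1},
  {"dx": 0, "dy": 0, "dz": 0, "roll": 0, "jaw": 1},
])

```text
time_s: 12.18
ee_pos: [0.4108, -0.2241, 0.1319]
eef_rot: [3.14, 0.0, 1.017]
force: [0.4, -0.9, -0.8]
grip_width: 0.0594
grip_force: 15.0
```

```bash
python3 - <<'E'
from h import *
o=get_obs(); p=o['ee_pos'];print(o['time_s'],p,np.degrees(o['eef_rot']),o['grip_width'],o['grip_force'])
W=cloud(cam('wrist')); a=np.radians(-31.9)
r=tent(W,(.4305,-.1928),a,.02,.0540); print('seat',r); legs(W,r[0],np.radians(r[1]),r[2],.018)
q=tent(W,p[:2],a,.03,p[2]+.022); print('held',q); legs(W,q[0],np.radians(q[1]),q[2],.024)
R=np.radians(o['eef_rot'][2]*180/np.pi); X=np.array([np.cos(R),np.sin(R)]);Y=np.array([np.sin(R),-np.cos(R)])
print('dx %.2f dy(tcp) %.2f dz %.2f'%((r[0]-q[0])@X*1e3,(r[0]-p[:2])@Y*1e3,(q[2]-r[2]-.0057)*1e3))
E
```

```text
12.1833 [ 0.4107577  -0.2240654   0.13194832] [1.79914342e+02 7.90010840e-03 5.82538991e+01] 0.059412648728716856 14.999858862229303
seat (array([ 0.43041968, -0.19265781]), np.float64(-31.9018521810644), np.float64(0.054420036915376536), np.float64(0.04164239154617301), np.float64(0.0006867993755256297), np.int64(1579))
leg 1 z0 0.0545 pitch -0.06 slope -45.17 deg 861 t 0.003..0.024
leg -1 z0 0.0544 pitch -0.19 slope 45.04 deg 606 t -0.024..-0.004
held (array([ 0.41006559, -0.2237752 ]), np.float64(-31.56610753020209), np.float64(0.15466166838717826), np.float64(0.07391520544027297), np.float64(0.0007169008946012512), np.int64(5056))
leg 1 z0 0.1546 pitch 0.00 slope -44.91 deg 2945 t 0.003..0.024
leg -1 z0 0.1547 pitch 0.13 slope 44.97 deg 1034 t -0.024..-0.003
dx 37.17 dy(tcp) 0.20 dz 94.54
```

The seat is unchanged and level, and the held piece is level. Remaining: dx 37.2, dy 0.2, dz 94.5, roll +0.3.

Request:
send_rows([
  {"dx": 18.6, "dy": 0.2, "dz": 0, "roll": 0.3, "jaw": 1},
  {"dx": 18.6, "dy": 0, "dz": 0, "roll": 0, "jaw": 1},
  {"dx": 0, "dy": 0, "dz": 20, "roll": 0, "jaw": 1},
  {"dx": 0, "dy": 0, "dz": 20, "roll": 0, "jaw": 1},
  {"dx": 0, "dy": 0, "dz": 15, "roll": 0, "jaw": 1},
  {"dx": 0, "dy": 0, "dz": 10, "roll": 0, "jaw": 1},
  {"dx": 0, "dy": 0, "dz": 0, "roll": 0, "jaw": 1},
  {"dx": 0, "dy": 0, "dz": 0, "roll": 0, "jaw": 1},
  {"dx": 0, "dy": 0, "dz": 0, "roll": 0, "jaw": 1},
  {"dx": 0, "dy": 0, "dz": 0, "roll": 0, "jaw": 1},
])

```text
time_s: 13.07
ee_pos: [0.4306, -0.1926, 0.0672]
eef_rot: [3.14, -0.0, 1.011]
force: [-0.7, -0.2, -1.1]
grip_width: 0.0598
grip_force: 15.0
```

```bash
cat > m.py <<'E'
from h import *
o=get_obs(); p=o['ee_pos'];print(o['time_s'],p,np.degrees(o['eef_rot']),o['force'],o['moment'])
W=cloud(cam('wrist')); a=np.radians(-31.9); c=np.array([.43042,-.19266])
q=tent(W,c,a,.03,p[2]+.022); print('held',q); legs(W,q[0],np.radians(q[1]),q[2],.024)
R=o['eef_rot'][2]; X=np.array([np.cos(R),np.sin(R)]);Y=np.array([np.sin(R),-np.cos(R)])
print('dx %.2f dy(tcp) %.2f dz %.2f'%((c-q[0])@X*1e3,(c-p[:2])@Y*1e3,(q[2]-.0544-.0057)*1e3))
E
python3 m.py
```

```text
13.0667 [ 0.43063338 -0.19257913  0.06716666] [ 1.79907563e+02 -6.85159690e-03  5.79227524e+01] [-0.66530721 -0.20956839 -1.07431761] [-0.00857469 -0.05645193  0.01814275]
held (array([ 0.42961092, -0.19206238]), np.float64(-31.93936707125319), np.float64(0.08987271747399234), np.float64(0.07368082449538951), np.float64(0.0007068139606864345), np.int64(5054))
leg 1 z0 0.0899 pitch 0.03 slope -45.01 deg 2936 t 0.003..0.024
leg -1 z0 0.0899 pitch 0.04 slope 44.96 deg 1049 t -0.024..-0.003
dx -0.08 dy(tcp) -0.14 dz 29.77
```

Aligned within 0.1 mm. I'll lower 27 mm, then take the last millimetres gently.

Request:
send_rows([
  {"dx": 0, "dy": 0, "dz": 12, "roll": 0, "jaw": 1},
  {"dx": 0, "dy": 0, "dz": 9, "roll": 0, "jaw": 1},
  {"dx": 0, "dy": 0, "dz": 5, "roll": 0, "jaw": 1},
  {"dx": 0, "dy": 0, "dz": 1, "roll": 0, "jaw": 1},
  {"dx": 0, "dy": 0, "dz": 0, "roll": 0, "jaw": 1},
  {"dx": 0, "dy": 0, "dz": 0, "roll": 0, "jaw": 1},
  {"dx": 0, "dy": 0, "dz": 0, "roll": 0, "jaw": 1},
])

```text
time_s: 13.7
ee_pos: [0.4303, -0.1923, 0.0395]
eef_rot: [3.141, 0.0, 1.011]
force: [-0.7, -0.7, 3.8]
grip_width: 0.06
grip_force: 15.0
```

Request:
send_rows([
  {"dx": 0, "dy": 0, "dz": 1, "roll": 0, "jaw": 1},
  {"dx": 0, "dy": 0, "dz": 0.8, "roll": 0, "jaw": 1},
  {"dx": 0, "dy": 0, "dz": 0, "roll": 0, "jaw": 1},
  {"dx": 0, "dy": 0, "dz": 0, "roll": 0, "jaw": 1},
])

```text
time_s: 14.03
ee_pos: [0.4307, -0.1926, 0.0385]
eef_rot: [3.14, 0.0, 1.011]
force: [-3.8, -1.0, 14.4]
grip_width: 0.0597
grip_force: 15.0
```

```bash
python3 m.py
```

```text
14.0333 [ 0.43069596 -0.1925661   0.03847058] [1.79897943e+02 7.50199713e-03 5.79406236e+01] [-3.79319947 -1.02933564 14.43126065] [-0.11518374  0.77205137  0.01760452]
held (array([ 0.43016863, -0.19209583]), np.float64(-32.50751144608424), np.float64(0.062200394069132546), np.float64(0.07399963689544051), np.float64(0.0010167059532578315), np.int64(5008))
leg 1 z0 0.0611 pitch -0.85 slope -42.03 deg 2923 t 0.003..0.024
leg -1 z0 0.0633 pitch -2.29 slope 47.85 deg 947 t -0.024..-0.003
dx -0.34 dy(tcp) -0.18 dz 2.10
```

Contact comes at the same piece height, not the same finger height, so the piece's own corner (+t leg, −s end) must touch the box. I'll lift off a little and map that corner.

Request:
send_rows([
  {"dx": 0, "dy": 0, "dz": -4, "roll": 0, "jaw": 1},
  {"dx": 0, "dy": 0, "dz": 0, "roll": 0, "jaw": 1},
])

```text
time_s: 14.25
ee_pos: [0.4303, -0.1922, 0.0419]
eef_rot: [3.141, -0.0, 1.011]
force: [0.7, 0.4, -0.3]
grip_width: 0.0597
grip_force: 15.0
```

```bash
python3 - <<'E'
from h import *
a=np.radians(-31.9); x=np.array([np.cos(a),np.sin(a)]); y=np.array([-x[1],x[0]])
for n in ('top','w2'):
    c=dict(np.load('pics/%s.npz'%n)); P=cloud(c).reshape(-1,3); P=P[np.isfinite(P[:,2])]
    d=P[:,:2]-np.array([.4304,-.1927]); s=d@x*1e3;t=d@y*1e3
    print(n,'cols t 4..48 step 4')
    for s0 in range(-52,-14,4):
        print(s0,[ (int(P[m,2].max()*1e3) if m.any() else -1) for t0 in range(4,49,4) for m in [(abs(s-s0)<2)&(abs(t-t0)<2)]])
f=np.load('pics/top.npz')['frame']; save('crop2.png',f[150:225,80:180],7)
E
```

```text
top cols t 4..48 step 4
-52 [1, 3, 0, 2, 36, 34, -1, -1, 2, 10, 12, 11]
-48 [0, 3, 0, 3, 33, 30, -1, 3, 3, 5, 10, 7]
-44 [0, 1, 2, 32, 33, -1, 2, 1, 7, 10, 1, 4]
-40 [0, 1, 32, 35, -1, -1, 3, 2, 0, 3, 9, 6]
-36 [1, 1, 2, 27, 33, -1, -1, -1, 3, 3, 2, 3]
-32 [-1, 0, 0, 2, 24, 32, 32, -1, -1, 6, 3, 3]
-28 [16, 15, 14, 16, 12, 14, 33, 33, -1, -1, -1, 2]
-24 [43, -1, -1, 31, 27, 15, 19, 27, 34, 19, -1, -1]
-20 [49, 44, 43, 40, 34, 28, 25, 18, 19, 33, 35, -1]
-16 [53, 45, 43, 38, 37, 29, 26, 16, 15, 12, 32, 33]
w2 cols t 4..48 step 4
-52 [1, 2, 1, 1, 1, 35, 34, -1, 3, 9, 11, 10]
-48 [2, 1, 0, -1, 34, 36, -1, -1, -1, -1, 9, 10]
-44 [-1, -1, -1, 34, 35, 32, -1, -1, -1, -1, 10, 9]
-40 [-1, -1, -1, 35, 34, -1, -1, -1, -1, -1, -1, -1]
-36 [-1, -1, 29, 35, 34, -1, -1, -1, -1, -1, -1, -1]
-32 [-1, -1, -1, 32, 35, 35, 33, -1, -1, -1, -1, -1]
-28 [-1, -1, -1, -1, -1, 35, 35, 33, -1, -1, -1, -1]
-24 [-1, -1, -1, -1, -1, -1, 32, 36, 35, -1, -1, -1]
-20 [51, 47, 43, 39, 36, 29, 28, 20, 35, 35, 33, -1]
-16 [53, 48, 44, 40, 36, 31, 28, 19, 15, 34, 35, 35]
```

View pics/crop2.png

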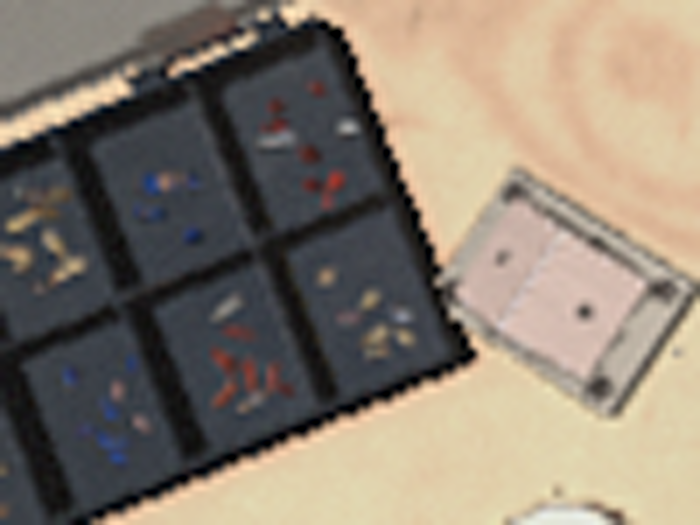

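The crop shows the parts-box corner edge at (440,270), right by the block's left corner. Its rim, about 32–35 mm high, reaches s≈−29 at t≈25, under the piece's −s/+t leg corner. I'll test with a 4 mm shift along +s and a soft grip, so I can see whether it seats flat clear of the box.

Request:
send_rows([
  {"dx": 0, "dy": 4, "dz": 0, "roll": 0, "jaw": 1},
  {"dx": 0, "dy": 0, "dz": 2, "roll": 0, "jaw": 1},
  {"dx": 0, "dy": 0, "dz": 1.3, "roll": 0, "jaw": 1},
  {"dx": 0, "dy": 0, "dz": 1, "roll": 0, "jaw": 1},
  {"dx": 0, "dy": 0, "dz": 0.6, "roll": 0, "jaw": 1},
  {"dx": 0, "dy": 0, "dz": 0, "roll": 0, "jaw": 1},
  {"dx": 0, "dy": 0, "dz": 0, "roll": 0, "jaw": 1},
], force=6)

```text
time_s: 14.83
ee_pos: [0.4337, -0.1943, 0.0366]
eef_rot: [3.141, -0.0, 1.011]
force: [1.4, 0.7, 2.7]
grip_width: 0.0601
grip_force: 6.0
```

```bash
python3 m.py
```

```text
14.8333 [ 0.43369461 -0.19429764  0.03657663] [ 1.79972028e+02 -6.08624342e-03  5.79360540e+01] [1.41812896 0.70942773 2.68434944] [-0.20716654 -0.37232957  0.05613753]
held (array([ 0.4324224 , -0.19393494]), np.float64(-32.44245473563765), np.float64(0.060571910485951494), np.float64(0.07422076849712915), np.float64(0.0007774973829924741), np.int64(5089))
leg 1 z0 0.0603 pitch -0.58 slope -44.16 deg 2966 t 0.003..0.024
leg -1 z0 0.0609 pitch -1.51 slope 45.81 deg 1005 t -0.024..-0.003
dx 0.02 dy(tcp) -3.64 dz 0.47
```

With the shift it settles nearly flat, so the box corner is the obstacle. I'll let the piece rest here, back off and see whether the box can be nudged clear.

Request:
send_rows([
  {"dx": 0, "dy": 0, "dz": 0, "roll": 0, "jaw": -0.4},
  {"dx": 0, "dy": 0, "dz": 0, "roll": 0, "jaw": -0.4},
  {"dx": 0, "dy": 0, "dz": 0, "roll": 0, "jaw": -0.4},
  {"dx": 0, "dy": 0, "dz": -10, "roll": 0, "jaw": -0.4},
  {"dx": 0, "dy": 0, "dz": -35, "roll": 0, "jaw": -0.4},
  {"dx": -20, "dy": 0, "dz": -35, "roll": 0, "jaw": -0.4},
  {"dx": -20, "dy": 0, "dz": 0, "roll": 0, "jaw": -0.4},
  {"dx": 0, "dy": 0, "dz": 0, "roll": 0, "jaw": -0.4},
  {"dx": 0, "dy": 0, "dz": 0, "roll": 0, "jaw": -0.4},
])

```text
time_s: 15.63
ee_pos: [0.412, -0.2285, 0.1171]
eef_rot: [3.141, -0.0, 1.01]
force: [-0.5, 0.5, 0.0]
grip_width: 0.066
grip_force: 0.0
```

```bash
python3 - <<'E'
from h import *
o=get_obs(); p=o['ee_pos'];print(o['time_s'],p,o['grip_width'])
c=cam('wrist'); np.savez('pics/w5',**c); W=cloud(c); a=np.radians(-31.9)
q=tent(W,(.4335,-.1945),a,.03,.0601); print('piece',q); legs(W,q[0],np.radians(q[1]),q[2],.026)
P=W.reshape(-1,3); P=P[np.isfinite(P[:,2])]
x=np.array([np.cos(a),np.sin(a)]); y=np.array([-x[1],x[0]])
print('s offset',(q[0]-[.4304,-.1927])@x)
d=P[:,:2]-np.array([.4304,-.1927]); s=d@x*1e3;t=d@y*1e3
for s0 in range(-50,-14,3):
    print(s0,[ (int(np.median(P[m,2])*1e3) if m.any() else -1) for t0 in range(6,49,3) for m in [(abs(s-s0)<1.5)&(abs(t-t0)<1.5)]])
f=c['frame']; save('w5.png',f,1.5)
E
```

```text
15.6333 [ 0.41197983 -0.22848777  0.11709703] 0.06603602462151316
piece (array([ 0.43276662, -0.1940339 ]), np.float64(-31.846740660619428), np.float64(0.0600302402938412), np.float64(0.05856362959315184), np.float64(0.0006613565455012076), np.int64(2838))
leg 1 z0 0.0601 pitch -0.15 slope -45.10 deg 1417 t 0.003..0.024
leg -1 z0 0.0600 pitch -0.05 slope 44.88 deg 1053 t -0.024..-0.003
s offset 0.002714074040600654
-50 [0, 0, 0, 0, 0, 34, 31, 2, 1, 2, 2, 1, 2, 8, 9]
-47 [1, 1, 0, 0, -1, 33, 9, 1, 2, 1, 2, 1, 1, 4, 8]
-44 [0, 1, 0, -1, 35, 21, 2, 1, 2, 2, 8, 8, 3, 2, 2]
-41 [0, 1, 0, 33, 32, 2, 2, 1, 1, 2, 2, 2, 2, 2, 2]
-38 [0, 0, 1, 34, 28, 2, 1, 1, 2, 2, 2, 2, 7, 8, 7]
-35 [0, 0, 0, 7, 28, 34, 1, 2, 1, 2, 2, 2, 2, 2, 2]
-32 [0, 0, 0, 0, 1, 18, 34, -1, 2, 2, 2, 2, 2, 2, 2]
-29 [-1, -1, -1, -1, -1, -1, 26, 34, 34, 2, 3, 2, 1, 2, 1]
-26 [53, 50, 48, 44, 42, 39, 35, 32, 22, 34, 14, 12, 2, 2, 2]
-23 [54, 51, 48, 44, 41, 39, 35, 33, 18, 20, 27, 35, 1, 1, 1]
-20 [54, 51, 47, 45, 42, 39, 36, 32, 18, 18, 16, 20, 33, 2, 2]
-17 [53, 51, 48, 44, 41, 38, 35, 33, 17, 18, 15, 13, 9, 26, 34]
```

View pics/w5.png

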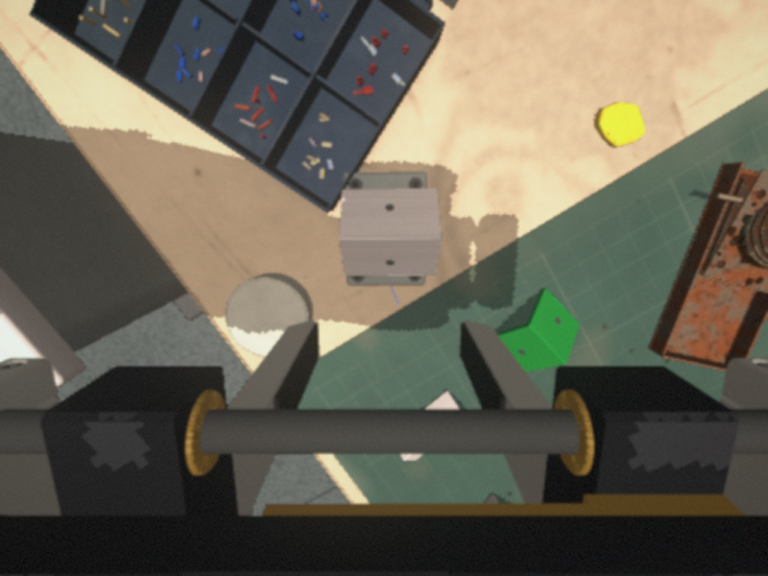

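The piece is nested flat: ridge at 60.0 mm in the same camera scale, legs at 45.1° and 44.9°. It is 2.7 mm off centre towards +s, with about 1 mm of clearance to the box corner. The view shows the piece at (390,230) and the box corner at (335,208). There is time to even the overhang, so I'll regrip at the same pose, lift, and set it down closer to centre.

Request:
send_rows([
  {"dx": 20, "dy": 0, "dz": 0, "roll": 0, "jaw": -0.4},
  {"dx": 20, "dy": 0, "dz": 0, "roll": 0, "jaw": -0.4},
  {"dx": 0, "dy": 0, "dz": 30, "roll": 0, "jaw": -0.4},
  {"dx": 0, "dy": 0, "dz": 25, "roll": 0, "jaw": -0.4},
  {"dx": 0, "dy": 0, "dz": 15, "roll": 0, "jaw": -0.4},
  {"dx": 0, "dy": 0, "dz": 9, "roll": 0, "jaw": -0.4},
  {"dx": 0, "dy": 0, "dz": 0, "roll": 0, "jaw": -0.4},
  {"dx": 0, "dy": 0, "dz": 0, "roll": 0, "jaw": -0.4},
  {"dx": 0, "dy": 0, "dz": 0, "roll": 0, "jaw": 1},
  {"dx": 0, "dy": 0, "dz": 0, "roll": 0, "jaw": 1},
  {"dx": 0, "dy": 0, "dz": 0, "roll": 0, "jaw": 1},
], force=12)

```text
time_s: 16.6
ee_pos: [0.4341, -0.1945, 0.0385]
eef_rot: [3.14, -0.0, 1.011]
force: [0.1, 0.7, 3.7]
grip_width: 0.0601
grip_force: 12.0
```

Request:
send_rows([
  {"dx": 0, "dy": 0, "dz": -5, "roll": 0, "jaw": 1},
  {"dx": 0, "dy": -1.7, "dz": 0, "roll": 0, "jaw": 1},
  {"dx": 0, "dy": 0, "dz": 0, "roll": 0, "jaw": 1},
  {"dx": 0, "dy": 0, "dz": 2.5, "roll": 0, "jaw": 1},
  {"dx": 0, "dy": 0, "dz": 1.5, "roll": 0, "jaw": 1},
  {"dx": 0, "dy": 0, "dz": 0.6, "roll": 0, "jaw": 1},
  {"dx": 0, "dy": 0, "dz": 0, "roll": 0, "jaw": 1},
  {"dx": 0, "dy": 0, "dz": 0, "roll": 0, "jaw": 1},
])

```text
time_s: 17.27
ee_pos: [0.4327, -0.1937, 0.0384]
eef_rot: [3.14, -0.0, 1.011]
force: [0.5, -2.5, 7.6]
grip_width: 0.0599
grip_force: 12.0
```

```bash
python3 m.py
```

```text
17.2667 [ 0.43267239 -0.19372215  0.03836187] [ 1.79904025e+02 -1.95321457e-03  5.79411912e+01] [ 0.49219293 -2.46623923  7.57695589] [-0.38475308 -0.29128444  0.07311933]
held (array([ 0.43180175, -0.19383594]), np.float64(-31.785408390036114), np.float64(0.06038733965645384), np.float64(0.07335626689091991), np.float64(0.0007198077782476774), np.int64(5007))
leg 1 z0 0.0604 pitch -0.05 slope -45.02 deg 2910 t 0.003..0.024
leg -1 z0 0.0604 pitch -0.21 slope 45.06 deg 1023 t -0.024..-0.003
dx 0.26 dy(tcp) -2.47 dz 0.29
```

It's flat with no tilt. I'll try one more 1.2 mm step towards centre.

Request:
send_rows([
  {"dx": 0, "dy": 0, "dz": -4, "roll": 0, "jaw": 1},
  {"dx": 0.2, "dy": -1.2, "dz": 0, "roll": 0, "jaw": 1},
  {"dx": 0, "dy": 0, "dz": 0, "roll": 0, "jaw": 1},
  {"dx": 0, "dy": 0, "dz": 2, "roll": 0, "jaw": 1},
  {"dx": 0, "dy": 0, "dz": 1, "roll": 0, "jaw": 1},
  {"dx": 0, "dy": 0, "dz": 0.7, "roll": 0, "jaw": 1},
  {"dx": 0, "dy": 0, "dz": 0, "roll": 0, "jaw": 1},
  {"dx": 0, "dy": 0, "dz": 0, "roll": 0, "jaw": 1},
])

```text
time_s: 17.98
ee_pos: [0.4316, -0.1928, 0.0389]
eef_rot: [3.14, 0.0, 1.011]
force: [0.4, -1.9, 11.8]
grip_width: 0.0597
grip_force: 12.0
```

```bash
python3 m.py
```

```text
17.9833 [ 0.43159555 -0.19282251  0.03888951] [1.79924284e+02 3.80605718e-04 5.79410261e+01] [ 0.40903297 -1.86159475 11.77214485] [-0.33031167  0.09933901  0.02641042]
held (array([ 0.43007119, -0.19230713]), np.float64(-32.883360397246804), np.float64(0.062109766216669526), np.float64(0.07403164171046275), np.float64(0.0010519210888725822), np.int64(4971))
leg 1 z0 0.0611 pitch -1.09 slope -42.21 deg 2913 t 0.003..0.024
leg -1 z0 0.0632 pitch -3.28 slope 47.79 deg 942 t -0.024..-0.003
dx -0.11 dy(tcp) -1.08 dz 2.01
```

That's blocked by the corner, so I'll return to the previous spot with a soft grip.

Request:
send_rows([
  {"dx": 0, "dy": 0, "dz": -4, "roll": 0, "jaw": 1},
  {"dx": -0.1, "dy": 1.4, "dz": 0, "roll": 0, "jaw": 1},
  {"dx": 0, "dy": 0, "dz": 0, "roll": 0, "jaw": 1},
  {"dx": 0, "dy": 0, "dz": 2, "roll": 0, "jaw": 1},
  {"dx": 0, "dy": 0, "dz": 1.5, "roll": 0, "jaw": 1},
  {"dx": 0, "dy": 0, "dz": 1, "roll": 0, "jaw": 1},
  {"dx": 0, "dy": 0, "dz": 0.5, "roll": 0, "jaw": 1},
  {"dx": 0, "dy": 0, "dz": 0, "roll": 0, "jaw": 1},
  {"dx": 0, "dy": 0, "dz": 0, "roll": 0, "jaw": 1},
], force=5)

```text
time_s: 18.78
ee_pos: [0.4326, -0.1935, 0.0374]
eef_rot: [3.141, -0.0, 1.011]
force: [-0.2, -0.2, 5.4]
grip_width: 0.0599
grip_force: 5.0
```

```bash
python3 m.py
```

```text
18.7833 [ 0.43255018 -0.19349953  0.03742491] [ 1.79963020e+02 -2.34703429e-03  5.79389706e+01] [-0.15519137 -0.21223323  5.35269526] [-0.01428685 -0.01431438  0.00511119]
held (array([ 0.43038379, -0.19271245]), np.float64(-34.49522446538729), np.float64(0.06194751400799498), np.float64(0.07385440091639311), np.float64(0.0012504599708156794), np.int64(5066))
leg 1 z0 0.0614 pitch -1.75 slope -43.37 deg 2974 t 0.003..0.024
leg -1 z0 0.0625 pitch -6.16 slope 46.73 deg 985 t -0.024..-0.003
dx 0.06 dy(tcp) -2.25 dz 1.85
```

It's still caught because it tilted in the pads. I'll go further out to the spot known to seat, then release there and check.

Request:
send_rows([
  {"dx": 0, "dy": 0, "dz": -5, "roll": 0, "jaw": 1},
  {"dx": 0, "dy": 1.6, "dz": 0, "roll": 0, "jaw": 1},
  {"dx": 0, "dy": 0, "dz": 0, "roll": 0, "jaw": 1},
  {"dx": 0, "dy": 0, "dz": 2, "roll": 0, "jaw": 1},
  {"dx": 0, "dy": 0, "dz": 1.5, "roll": 0, "jaw": 1},
  {"dx": 0, "dy": 0, "dz": 1, "roll": 0, "jaw": 1},
  {"dx": 0, "dy": 0, "dz": 0.5, "roll": 0, "jaw": 1},
  {"dx": 0, "dy": 0, "dz": 0, "roll": 0, "jaw": 1},
  {"dx": 0, "dy": 0, "dz": 0, "roll": 0, "jaw": 1},
])

```text
time_s: 19.58
ee_pos: [0.4337, -0.1942, 0.0372]
eef_rot: [-3.142, -0.0, 1.011]
force: [-0.4, 0.4, 0.9]
grip_width: 0.0597
grip_force: 5.0
```

```bash
python3 m.py
```

```text
19.5833 [ 0.43366715 -0.19419314  0.03723192] [-1.79997725e+02 -2.71170682e-03  5.79395659e+01] [-0.44531302  0.43643161  0.92216813] [ 0.08176807 -0.01745199  0.01201299]
held (array([ 0.43195634, -0.19377558]), np.float64(-34.383334999593224), np.float64(0.061701958484789925), np.float64(0.07393492751419826), np.float64(0.0012085265123683243), np.int64(5075))
leg 1 z0 0.0612 pitch -1.70 slope -43.71 deg 2971 t 0.003..0.024
leg -1 z0 0.0621 pitch -5.92 slope 46.38 deg 989 t -0.024..-0.003
dx 0.13 dy(tcp) -3.57 dz 1.60
```

Request:
send_rows([
  {"dx": 0, "dy": 0, "dz": 0.6, "roll": 0, "jaw": 1},
  {"dx": 0, "dy": 0, "dz": 0.5, "roll": 0, "jaw": 1},
  {"dx": 0, "dy": 0, "dz": 0, "roll": 0, "jaw": 1},
  {"dx": 0, "dy": 0, "dz": 0, "roll": 0, "jaw": -0.4},
  {"dx": 0, "dy": 0, "dz": 0, "roll": 0, "jaw": -0.4},
  {"dx": 0, "dy": 0, "dz": 0, "roll": 0, "jaw": -0.4},
  {"dx": 0, "dy": 0, "dz": -10, "roll": 0, "jaw": -0.4},
  {"dx": 0, "dy": 0, "dz": -35, "roll": 0, "jaw": -0.4},
  {"dx": -20, "dy": 0, "dz": -35, "roll": 0, "jaw": -0.4},
  {"dx": -20, "dy": 0, "dz": 0, "roll": 0, "jaw": -0.4},
  {"dx": 0, "dy": 0, "dz": 0, "roll": 0, "jaw": -0.4},
  {"dx": 0, "dy": 0, "dz": 0, "roll": 0, "jaw": -0.4},
])

```text
time_s: 20.63
ee_pos: [0.4122, -0.2285, 0.1167]
eef_rot: [3.141, -0.0, 1.01]
force: [-0.5, -0.5, 0.3]
grip_width: 0.0658
grip_force: 0.0
```

```bash
cat > v.py <<'E'
from h import *
o=get_obs(); print(o['time_s'],o['ee_pos'],o['grip_width'])
W=cloud(cam('wrist')); a=np.radians(-31.9)
q=tent(W,(.4330,-.1942),a,.03,.0601); print('piece',q); legs(W,q[0],np.radians(q[1]),q[2],.026)
x=np.array([np.cos(a),np.sin(a)]); print('s off',(q[0]-[.4304,-.1927])@x)
E
python3 v.py
```

```text
20.6333 [ 0.4121833 -0.2284929  0.1167044] 0.06581450510999284
piece (array([ 0.43261342, -0.19442587]), np.float64(-32.14370376772208), np.float64(0.06135712622969485), np.float64(0.05838843035787538), np.float64(0.0008946524475388967), np.int64(2908))
leg 1 z0 0.0605 pitch -1.13 slope -42.60 deg 1436 t 0.003..0.024
leg -1 z0 0.0623 pitch -1.51 slope 47.23 deg 1046 t -0.024..-0.003
s off 0.002791147544158626
```

It now rests tilted 2.5°, with the leg tip on the rim. I'll regrip, move 3.5 mm further along +s and let it settle flat there. Then I'll grip it level, lift and set it back at about 2 mm, where a level piece passes the rim.

Request:
send_rows([
  {"dx": 20, "dy": 0, "dz": 0, "roll": 0, "jaw": -0.4},
  {"dx": 20, "dy": 0, "dz": 30, "roll": 0, "jaw": -0.4},
  {"dx": 0, "dy": 0, "dz": 30, "roll": 0, "jaw": -0.4},
  {"dx": 0, "dy": 0, "dz": 18, "roll": 0, "jaw": -0.4},
  {"dx": 0, "dy": 0, "dz": 0, "roll": 0, "jaw": -0.4},
  {"dx": 0, "dy": 0, "dz": 0, "roll": 0, "jaw": 1},
  {"dx": 0, "dy": 0, "dz": 0, "roll": 0, "jaw": 1},
  {"dx": 0, "dy": 0, "dz": 0, "roll": 0, "jaw": 1},
  {"dx": 0, "dy": 0, "dz": -5, "roll": 0, "jaw": 1},
  {"dx": 0, "dy": 3.5, "dz": 0, "roll": 0, "jaw": 1},
  {"dx": 0, "dy": 0, "dz": 0, "roll": 0, "jaw": 1},
], force=8)

```text
time_s: 21.6
ee_pos: [0.4375, -0.1967, 0.0442]
eef_rot: [3.139, -0.0, 1.011]
force: [-0.1, -0.8, -0.3]
grip_width: 0.0596
grip_force: 8.0
```

Request:
send_rows([
  {"dx": 0, "dy": 0, "dz": 3, "roll": 0, "jaw": 1},
  {"dx": 0, "dy": 0, "dz": 2, "roll": 0, "jaw": 1},
  {"dx": 0, "dy": 0, "dz": 1.2, "roll": 0, "jaw": 1},
  {"dx": 0, "dy": 0, "dz": 0, "roll": 0, "jaw": 1},
  {"dx": 0, "dy": 0, "dz": 0, "roll": 0, "jaw": 0},
  {"dx": 0, "dy": 0, "dz": 0, "roll": 0, "jaw": -0.4},
  {"dx": 0, "dy": 0, "dz": 0, "roll": 0, "jaw": -0.4},
], force=5)

```text
time_s: 22.18
ee_pos: [0.4364, -0.196, 0.0367]
eef_rot: [-3.141, 0.0, 1.011]
force: [-0.2, 0.5, -0.8]
grip_width: 0.0653
grip_force: 0.0
```

```bash
python3 - <<'E'
exec(open('m.py').read())
E
```

```text
22.1833 [ 0.43640357 -0.1960149   0.03673068] [-1.79966293e+02  5.77489986e-03  5.79360543e+01] [-0.17412133  0.45955716 -0.7675902 ] [-0.00397076 -0.01739356  0.00613826]
held (array([ 0.43332106, -0.19432237]), np.float64(-31.85032441027578), np.float64(0.06003324717909287), np.float64(0.07444496342399258), np.float64(0.0007233800514796437), np.int64(4960))
leg 1 z0 0.0600 pitch -0.02 slope -44.97 deg 2980 t 0.003..0.024
leg -1 z0 0.0600 pitch -0.16 slope 44.91 deg 1044 t -0.024..-0.003
dx -0.13 dy(tcp) -6.85 dz -0.07
```

Flat again. I'll grip firmly, lift 4 mm, shift −4.1 mm and lower.

Request:
send_rows([
  {"dx": 0, "dy": 0, "dz": 0, "roll": 0, "jaw": 1},
  {"dx": 0, "dy": 0, "dz": 0, "roll": 0, "jaw": 1},
  {"dx": 0, "dy": 0, "dz": 0, "roll": 0, "jaw": 1},
  {"dx": 0, "dy": 0, "dz": -5, "roll": 0, "jaw": 1},
  {"dx": 0, "dy": 0, "dz": 0, "roll": 0, "jaw": 1},
  {"dx": 0, "dy": -4.1, "dz": 0, "roll": 0, "jaw": 1},
  {"dx": 0, "dy": 0, "dz": 0, "roll": 0, "jaw": 1},
  {"dx": 0, "dy": 0, "dz": 2.5, "roll": 0, "jaw": 1},
  {"dx": 0, "dy": 0, "dz": 1.5, "roll": 0, "jaw": 1},
  {"dx": 0, "dy": 0, "dz": 0.8, "roll": 0, "jaw": 1},
  {"dx": 0, "dy": 0, "dz": 0, "roll": 0, "jaw": 1},
  {"dx": 0, "dy": 0, "dz": 0, "roll": 0, "jaw": 1},
], force=15)

```text
time_s: 23.23
ee_pos: [0.4332, -0.194, 0.0371]
eef_rot: [3.142, 0.0, 1.011]
force: [-0.1, -2.0, -1.3]
grip_width: 0.0598
grip_force: 15.0
```

```bash
python3 m.py
```

```text
23.2333 [ 0.43320333 -0.19400536  0.03706696] [1.79995844e+02 3.61562351e-03 5.79338965e+01] [-0.12692454 -2.01195759 -1.25364561] [-0.37729826 -0.17704089 -0.01933975]
held (array([ 0.43233798, -0.19374035]), np.float64(-31.752647475080693), np.float64(0.060285703635282725), np.float64(0.07411509737480634), np.float64(0.0007074963928709334), np.int64(5079))
leg 1 z0 0.0604 pitch 0.04 slope -45.34 deg 2981 t 0.003..0.024
leg -1 z0 0.0602 pitch 0.06 slope 44.76 deg 1049 t -0.024..-0.003
dx -0.10 dy(tcp) -3.07 dz 0.19
```

It's level and 0.2 mm from seated, so I'll release and back off.

Request:
send_rows([
  {"dx": 0, "dy": 0, "dz": 0.2, "roll": 0, "jaw": 1},
  {"dx": 0, "dy": 0, "dz": 0, "roll": 0, "jaw": 0.1},
  {"dx": 0, "dy": 0, "dz": 0, "roll": 0, "jaw": -0.4},
  {"dx": 0, "dy": 0, "dz": 0, "roll": 0, "jaw": -0.4},
  {"dx": 0, "dy": 0, "dz": 0, "roll": 0, "jaw": -0.4},
  {"dx": 0, "dy": 0, "dz": -10, "roll": 0, "jaw": -0.4},
  {"dx": 0, "dy": 0, "dz": -35, "roll": 0, "jaw": -0.4},
  {"dx": -20, "dy": 0, "dz": -35, "roll": 0, "jaw": -0.4},
  {"dx": -20, "dy": 0, "dz": 0, "roll": 0, "jaw": -0.4},
  {"dx": 0, "dy": 0, "dz": 0, "roll": 0, "jaw": -0.4},
  {"dx": 0, "dy": 0, "dz": 0, "roll": 0, "jaw": -0.4},
])

```text
time_s: 24.2
ee_pos: [0.4117, -0.2281, 0.1175]
eef_rot: [3.141, -0.0, 1.01]
force: [0.0, 0.2, -0.3]
grip_width: 0.0656
grip_force: 0.0
```

```bash
python3 v.py
```

```text
24.2 [ 0.41166468 -0.22812382  0.11754935] 0.06563982803899601
piece (array([ 0.43237801, -0.19383173]), np.float64(-31.937302098283826), np.float64(0.06007724137735963), np.float64(0.058508054214456554), np.float64(0.000658656428883347), np.int64(2834))
leg 1 z0 0.0601 pitch -0.08 slope -45.02 deg 1423 t 0.003..0.023
leg -1 z0 0.0601 pitch -0.07 slope 45.04 deg 1042 t -0.024..-0.003
s off 0.0022773229528728297
```

It's nested flat: ridge at seated height, legs at 45.0° each, 2.3 mm off centre, with the box corner preventing more. The gripper is clear, so I'll hand in.

```bash
python3 -c "
from station import *
print(hand_in())"
```

```text
the job is handed in; nothing more can be done
None
```

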